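# Counterweight the lamp arm, heavy end down

### The job

Lift the capped copper pipe by the yellow tab of its swivel hanger and watch which end dips: one end hides a lead plug. Then lay the pipe in the blue cradle of the lamp arm with the heavy end away from the bulb, so that this end goes down and the white bulb rises. Set it down rather than dropping it, let go, and leave the red date stamp standing where it is.

Things in the scene. Friction and masses are not known exactly. Their poses are not given: they have to be found in the camera images.
- pipe: Copper pipe, 28 mm thick, with alike square black caps (34 mm square, 14 mm thick) on both ends; 180 mm long, about 0.48 kg, lying level on the slab. Origin: mid-length, level with the caps' undersides; x along the pipe, z up; its axis is 17 mm above the origin. A 0.28 kg lead plug is hidden in one end, 60 mm from the middle: the +x or the -x end, only weight tells.
- tab (a point): Middle of the yellow lifting tab of the pipe's swivel hanger: 28 mm along the pipe (x), 14 mm thick (y), 48 mm tall (z), upright on the pipe's middle; this point is 40 mm above the pipe's axis, the tab's top 64 mm. It pivots about the pipe's axis height, crosswise, 14 degrees each way (weak spring). Lifted by the tab, the pipe's heavy end dips 14 degrees within a second.
- cradle (a point): Floor middle of the blue trough on the lamp arm, 67 mm above the slab. Inside 204 mm long (x) by 66 mm wide, walls 16 mm high: the pipe lies in it lengthwise, its origin at this point. x points along the arm to the brass socket and white ceramic bulb (46 mm thick, tip 214 mm from the middle); z up out of the floor. It tips with the arm; its steel foot (150 x 120 mm) is fixed.
- lamp_arm (a joint): Tip of the lamp arm about a crosswise pivot 12 mm below the cradle point, rad: -0.1 bulb end down on its stop (the start; the bulb's weight holds it, about 0.05 N m), 0 level, +0.1 bulb end up on its stop. Swings freely. The pipe's heavy end laid away from the bulb tips it to +0.1; laid towards the bulb it stays at -0.1.
- stamp: Red plastic date stamp standing on the slab, a bystander: block 62 x 30 mm with a round knob, 82 mm tall. Origin: middle of its underside, z up. A grey doorstop wedge (108 x 40 x 31 mm) and a bare copper tee piece (90 mm) lie about too; the three may be in each other's places.
Things that resemble listed ones, but are neither listed nor needed, are in the scene too. Leave any turquoise look-alike of the pipe alone.

How it is judged:
By the outcome, as a careful person would: the job done as asked, in the order asked, and still so for the second after the job is handed in, with the robot touching nothing.
It also fails if it takes over 43 s, if anything falls off the work surface, if the arm or the gripper's body presses on something with over 40 N, if the wrist force passes 120 N, or if a joint passes its speed limit or range.

### The arm

A 7-joint arm with a two-finger parallel gripper is mounted at the origin on the work surface. World frame = base frame: x ahead of the robot, y to its left, z up, the work surface at z = 0. Lengths are in m, angles in rad, forces in N, time in s.
With the tool pointing down it reaches from about 0.425 to 0.825 m from the base axis. Payload 3.6 kg.
Tool frame: the origin (TCP) lies on the mounting face of the last link; the fingertips stand 173 mm ahead of it and the grasp point (between the pads) lies 155 mm ahead of it; y points along the fingers, z is the direction in which the jaws open and shut, and the axes are right-handed (so a half turn about y gives the same grasp; the last joint's range is limited). The gripper opens to 85 mm and grips with 20 to 120 N. Pads are 22 mm wide; open, the fingers measure 114 mm over their backs; the gripper's body (76 mm by 85 mm) begins 54 mm behind the grasp point. The pads swing forward as they close: fully open they stand 13 mm farther back than shut.
Start: joints at [1.282, 0.615, -0.013, 1.423, 0.008, 1.103, -0.04], TCP at [0.169, -0.628, 0.405] pointing down, gripper open.
Joint ranges: [-3.12, 3.12], [-0.3, 2.06], [-1.34, 1.32], [0.26, 2.42], [-1.36, 4.5], [0.01, 1.98], [-2.84, 2.84]. Speed limits (rad/s): [2.79, 2.79, 3.14, 3.14, 3.14, 3.14, 3.14].

### API

Orientations are given as a rotation vector (axis times angle).
In Python, from station import arm gives the robot as it stands.
- The arm moves only by the shell command python3 -m jog 'ROWS' [FORCE]. ROWS is JSON, a list that holds one entry, the list of rows, each a list of 7 numbers: the shift along the tool's x, y, z in units of 1 m (1.0 is 1 m), then the turn, a rotation vector about the tool's x, y, z in units of 30 degrees (1.0 is 30 degrees), then the closure in counts, from 0 (fully open) to 255 (shut). In form: [[[tx, ty, tz, rx, ry, rz, grip], ...]]. A call has 1 to 5 rows; each row is the pose to reach, as a shift and turn from the pose commanded when the call began, along the tool's axes at that moment; what a row does not reach only later rows make up. A row lasts 1/10 s, in which the tool goes at most 50 mm and 8.59 degrees, less where a joint would pass 70% of its speed; a pose out of reach is approached as far as the arm can. A call with a number of a shift or a turn outside -1 to 1 is refused whole. A call with a gripper value outside its range is refused whole. The fingers move at their own pace and stop on an object; FORCE is the grip in N (left out, the last holds). Time passes only in rows, so rows that repeat a pose let the fingers close. It gives the time, the measured TCP pose, the force and the opening at its end, in the units of the state.
- arm.state(): the state, without advancing time (a new reading comes with each control period).
- arm.read_camera(name): name is "scene" or "side" or "wrist"; returns (picture, depth): 400x640x3 uint8, red, green, blue; 400x640 float32, m along the optical axis (not along the pixel's ray), 0 where there is no reading.
- arm.camera_info(name): a dict with "fx", "fy", "cx", "cy" (pixels), "k1" (the pictures are not rectified: a ray, as slopes to the right and down, at radius r is drawn at 1 + k1 r^2 times it, then the intrinsics apply), "T" (4x4, takes a point from camera to world coordinates); the wrist camera has in their place "tool_from_camera" (4x4, takes a point from camera to tool coordinates, whose origin is the TCP and whose axes are the tool frame's). Camera axes: x right, y down, z forward; pixel columns grow to the right and rows downward; lengths in m; the calibration is good to about 2 mm. A picture is of the moment at which its call begins: read the wrist's pose just before it. camera_info takes no time and is no camera call.
- arm.job_done(): hands the job in, once; it reports no verdict.
The state is a dict: "t": time; "joints": joint angles; "joint_vel": joint speeds; "tau": joint torques, N m; "tool_pos": TCP position; "ee_rot": TCP orientation; "ft_force": force on the tool from outside, world axes, zero at the start; "wrist_torque": the same for the moment, N m; "gripper_width": finger opening in m.
Only numpy, scipy, OpenCV 4.12 (cv2) and the standard library are available. Lean on these libraries where they do the work, as an engineer would, in place of code of your own. Each camera call takes 0.05 s, during which the arm holds its last target.

## Working session

There is one attempt and no reset: what is moved stays moved. The work goes in short steps, Python scripts to look and compute and a shell command to move; the robot and the scene stay as the last step left them, time stands still between calls to the robot, and variables do not carry over. Pictures are saved under pics/ and viewed, and the job is handed in when it is done.

```bash
ls; mkdir -p pics
python3 - <<'E'
from station import arm
import cv2, numpy as np
s=arm.state(); print(s)
for n in ("scene","side"):
    p,d=arm.read_camera(n); cv2.imwrite(f"pics/{n}0.png",p[:,:,::-1]); np.save(f"pics/{n}0d.npy",d)
    print(n,arm.camera_info(n))
print(arm.camera_info("wrist"))
E
```

```text
pics
{'t': 0.0, 'joints': array([ 1.28147408,  0.61593441, -0.01263716,  1.42492643,  0.00805458,
        1.10342472, -0.04038694]), 'joint_vel': array([-8.43636629e-05, -1.07971762e-03,  3.26125918e-04, -1.03872941e-03,
        5.53674401e-04,  6.11574315e-04, -1.23840316e-03]), 'tau': array([-2.98742571e-04, -4.69210482e+01,  2.59155063e-01, -1.71030629e+01,
        1.00283351e-02,  9.53722367e-03, -2.52851990e-06]), 'tool_pos': array([ 0.16881837, -0.62735526,  0.40351851]), 'ee_rot': array([-0.27551598,  2.08400334, -2.07849619]), 'ft_force': array([-0.02068706, -0.58232   ,  0.2572321 ]), 'wrist_torque': array([ 0.03920648,  0.00933058, -0.01017439]), 'gripper_width': 0.08561611264939449}
scene {'fx': 413.20629843448836, 'fy': 413.20629843448836, 'cx': 315.92004206925725, 'cy': 200.37553724148742, 'k1': 0.028525617421718302, 'T': array([[-0.75972093,  0.52913872, -0.37793693,  0.86590373],
       [ 0.65010231,  0.6304377 , -0.42416424,  0.36205531],
       [ 0.01382396, -0.56794411, -0.82295102,  0.88324139],
       [ 0.        ,  0.        ,  0.        ,  1.        ]])}
side {'
[... 170 characters left out ...]
.07304527,  0.43453507],
       [-0.10857269,  0.67425493, -0.730474  ,  0.66752876],
       [ 0.00986658, -0.73405076, -0.67902292,  0.76205136],
       [ 0.        ,  0.        ,  0.        ,  1.        ]])}
{'fx': 283.89393230223635, 'fy': 283.89393230223635, 'cx': 320.88615265922965, 'cy': 205.2302759652852, 'k1': 0.017764343775123, 'tool_from_camera': array([[-1.25355000e-05,  9.64196542e-01,  2.65188665e-01,
        -6.79726532e-02],
       [ 3.75148856e-04, -2.65188641e-01,  9.64196476e-01,
         3.10493808e-02],
       [ 9.99999930e-01,  1.11571909e-04, -3.58392957e-04,
         7.74871604e-04],
       [ 0.00000000e+00,  0.00000000e+00,  0.00000000e+00,
         1.00000000e+00]])}
```

View pics/scene0.png

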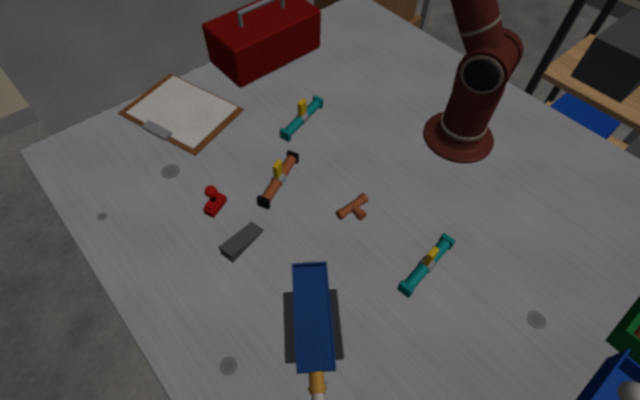

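View pics/side0.png

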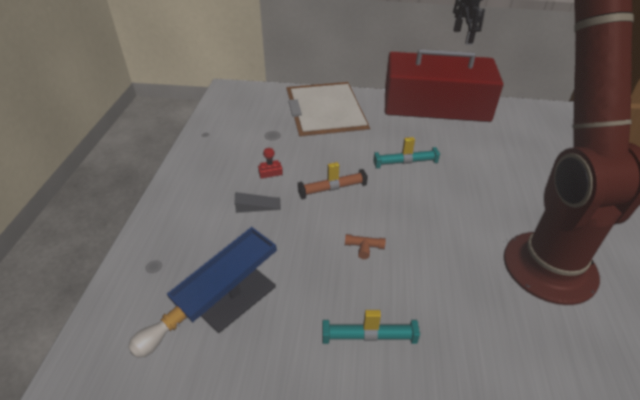

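The copper pipe with the yellow tab is at scene (278,180) and side (333,182). The turquoise look-alikes are at scene (302,118) and (427,265), so the pipe is the only copper one with black caps. The cradle is at scene (312,318), with its bulb towards the image bottom (side 145,342). The stamp is at scene (214,202), the wedge at (241,241) and the tee at (353,207). Next I'll look closer.

```bash
cat > h.py <<'E'
from station import arm
import cv2, numpy as np
from scipy.spatial.transform import Rotation as R
def ray(info,u,v):
    K=np.array([[info['fx'],0,info['cx']],[0,info['fy'],info['cy']],[0,0,1]])
    p=cv2.undistortPoints(np.array([[[u,v]]],float),K,np.array([info['k1'],0,0,0]))[0,0]
    return np.array([p[0],p[1],1.])
def toolT(s):
    T=np.eye(4);T[:3,:3]=R.from_rotvec(s['ee_rot']).as_matrix();T[:3,3]=s['tool_pos'];return T
def camT(n,s=None):
    i=arm.camera_info(n)
    return i['T'] if n!='wrist' else toolT(s)@i['tool_from_camera']
def atz(n,u,v,z,s=None):
    T=camT(n,s);r=T[:3,:3]@ray(arm.camera_info(n),u,v);o=T[:3,3]
    return o+r*(z-o[2])/r[2]
def atd(n,u,v,d,s=None):
    T=camT(n,s);return (T@np.r_[ray(arm.camera_info(n),u,v)*d,1])[:3]
def proj(n,P,s=None):
    T=np.linalg.inv(camT(n,s));i=arm.camera_info(n)
    c=(T@np.r_[P,1])[:3];x,y=c[:2]/c[2];f=1+i['k1']*(x*x+y*y)
    return i['fx']*x*f+i['cx'],i['fy']*y*f+i['cy']
def crop(img,name,u0,u1,v0,v1,k):
    cv2.imwrite(name,cv2.resize(img[v0:v1,u0:u1],None,fx=k,fy=k,interpolation=cv2.INTER_CUBIC))
E
python3 - <<'E'
from h import *
a=cv2.imread('pics/scene0.png');b=cv2.imread('pics/side0.png')
crop(a,'pics/c1.png',240,320,140,215,8)
crop(b,'pics/c2.png',285,385,150,205,8)
crop(b,'pics/c3.png',120,290,220,360,4)
crop(a,'pics/c4.png',260,360,255,400,4)
E
```

```text
(no output)
```

View pics/c1.png

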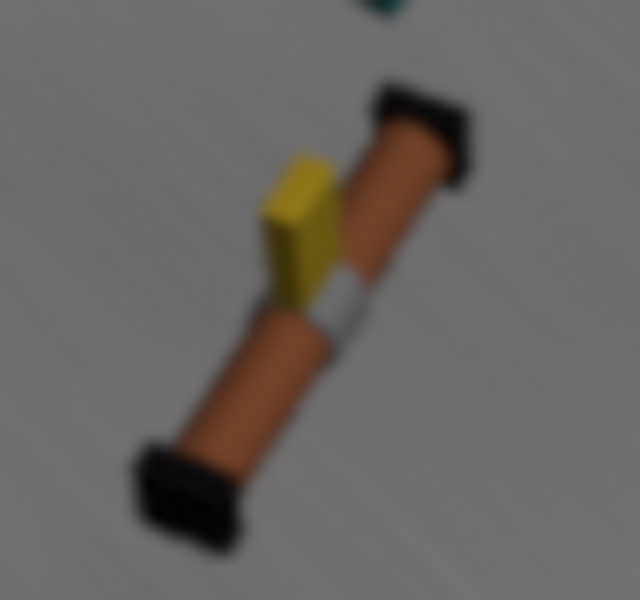

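View pics/c2.png

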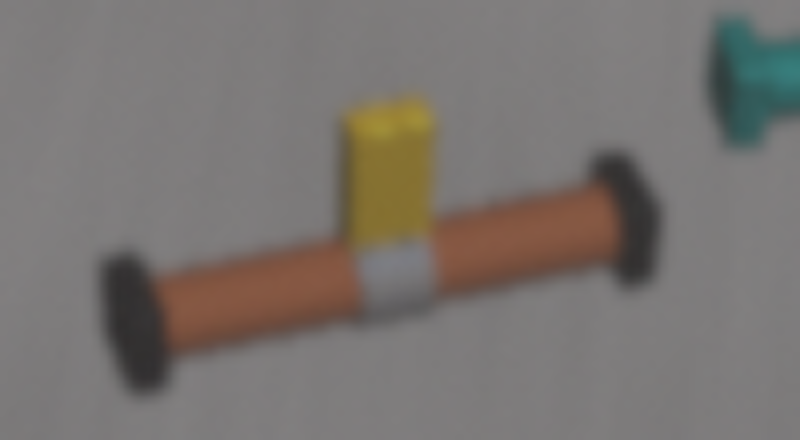

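View pics/c3.png

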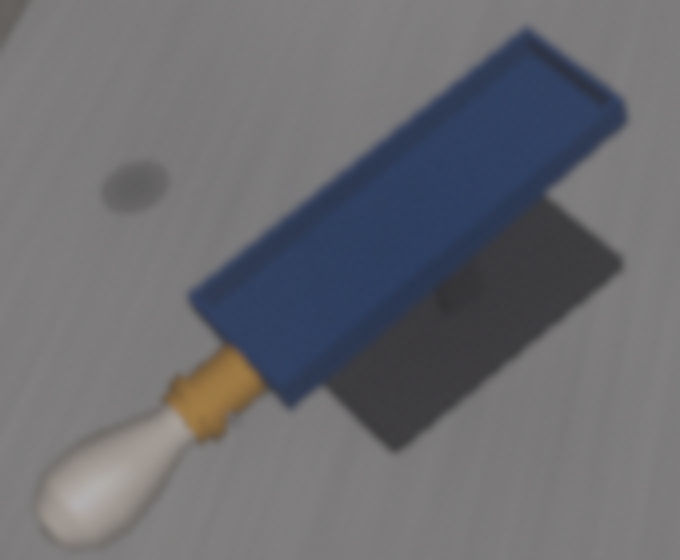

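View pics/c4.png

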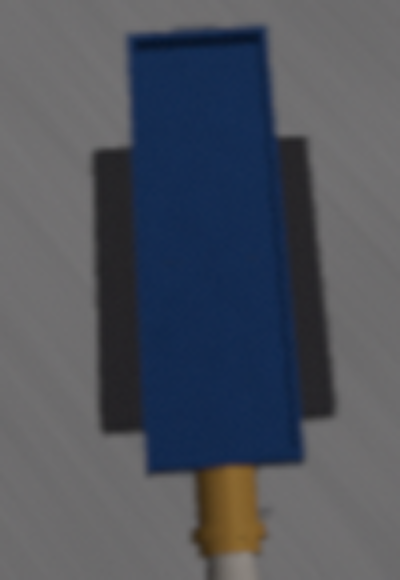

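Run:
```python
from h import *
from scipy.optimize import least_squares
C3=lambda u,v:(u/4+120,v/4+220); C4=lambda u,v:(u/4+260,v/4+255)
# far-end corners & bulb-end corners; side cam
sid=[C3(527,28),C3(627,105),C3(290,407),C3(192,293)]
for p in sid: print('side',atz('side',*p,0.083))
sc=[C4(130,35),C4(267,28),C4(302,463),C4(148,472)]
for p in sc: print('scene',atz('scene',*p,0.083))
foot_s=[C3(622,263),C3(395,452)]; foot_c=[C4(95,150),C4(305,138),C4(333,415),C4(103,433)]
for p in foot_s: print('foot side',atz('side',*p,0.006))
for p in foot_c: print('foot scene',atz('scene',*p,0.006))
def tri(a,b):
    A=[];B=[]
    for n,(u,v) in (('scene',a),('side',b)):
        T=camT(n);r=T[:3,:3]@ray(arm.camera_info(n),u,v);r/=np.linalg.norm(r);P=np.eye(3)-np.outer(r,r);A.append(P);B.append(P@T[:3,3])
    A=np.vstack(A);B=np.hstack(B);x=np.linalg.lstsq(A,B,rcond=None)[0];return x,np.linalg.norm(A@x-B)
c1=lambda u,v:(u/8+240,v/8+140); c2=lambda u,v:(u/8+285,v/8+150)
print('tabtop',tri(c1(304,187),c2(388,118)), atz('scene',*c1(304,187),.081),atz('side',*c2(388,118),.081))
# pipe ends at cap, axis
print('nearcap',tri(c1(187,498),c2(128,325)))
print('farcap',tri(c1(428,132),c2(625,218)))
print('scene axis pts',atz('scene',*c1(215,450),.017),atz('scene',*c1(415,150),.017))
print('stamp',atz('side',270,172,0.01),atz('scene',214,207,.01))
```

```text
side [0.64819105 0.03723276 0.083     ]
side [0.5862422  0.08378968 0.083     ]
side [0.69907395 0.27182365 0.083     ]
side [0.76250461 0.21961259 0.083     ]
scene [0.64289125 0.04191029 0.083     ]
scene [0.58454842 0.08581335 0.083     ]
scene [0.716794   0.25982219 0.083     ]
scene [0.77274257 0.21727699 0.083     ]
foot side [0.58609323 0.12442863 0.006     ]
foot side [0.67215043 0.24454069 0.006     ]
foot scene [0.68029513 0.05344536 0.006     ]
foot scene [0.58609668 0.1239084  0.006     ]
foot scene [0.67502908 0.24320075 0.006     ]
foot scene [0.76945804 0.17430757 0.006     ]
tabtop (array([ 0.497131  , -0.19842152,  0.0796732 ]), np.float64(0.001193406597770353)) [ 0.49702664 -0.1983228   0.081     ] [ 0.49742824 -0.19560833  0.081     ]
nearcap (array([ 0.57437068, -0.16509628,  0.01600954]), np.float64(0.0016884192299420856))
farcap (array([ 0.42143113, -0.23355671,  0.01815503]), np.float64(0.0011927678262858908))
scene axis pts [ 0.55588912 -0.17486182  0.017     ] [ 0.42854916 -0.23173627  0.017     ]
stamp [ 0.66863222 -0.23432111  0.01      ] [ 0.67524816 -0.23806893  0.01      ]
```

Run:
```python
from h import *
from scipy.optimize import least_squares
C3=lambda u,v:(u/4+120,v/4+220); C4=lambda u,v:(u/4+260,v/4+255)
sid=[C3(527,28),C3(627,105),C3(290,407),C3(192,293)]
sc=[C4(130,35),C4(267,28),C4(302,463),C4(148,472)]
fs=[None,C3(622,263),C3(395,452),None]; fc=[C4(95,150),C4(305,138),C4(333,415),C4(103,433)]
def model(p):
    x,y,yaw,t=p
    Rz=R.from_euler('z',yaw); tilt=R.from_euler('y',0.1) # bulb end (+x) down
    piv=np.array([x,y,0.055])
    S=[(-1,-1),(-1,1),(1,1),(1,-1)]
    # cam far corners: order far-right.. (y sign tested)
    tr=[piv+Rz.apply(tilt.apply([a*(.102+t),b*(.033+t),.012+.016])) for a,b in S]
    ft=[np.array([x,y,0.006])+Rz.apply([a*.075,b*.06,0]) for a,b in S]
    return tr,ft
def res(p,full=False):
    tr,ft=model(p);r=[]
    for n,T,F in (('side',sid,fs),('scene',sc,fc)):
        for P,q in zip(tr,T): r+=list(np.array(proj(n,P))-q)
        for P,q in zip(ft,F):
            if q is not None: r+=list(np.array(proj(n,P))-q)
    return r
f=least_squares(res,[.678,.149,.93,.003],loss='soft_l1'); print(f.x,np.degrees(f.x[2]));print(np.round(np.reshape(res(f.x),(-1,2)),1))
print('cradle pt', np.array([f.x[0],f.x[1],.055])+R.from_euler('ZY',[f.x[2],.1]).apply([0,0,.012]))
s=arm.state();print(R.from_rotvec(s['ee_rot']).as_matrix().round(3))
```

```text
[0.67698426 0.14946331 0.9339984  0.00361432] 53.51416614804791
[[-0.2 -0.5]
 [-1.  -1.5]
 [-3.3 -4.2]
 [-1.9  0.7]
 [ 0.9  0.3]
 [-0.7  0.4]
 [-0.1 -0.3]
 [ 0.4 -0.5]
 [ 1.1 -1.4]
 [ 0.1 -0.8]
 [-0.1  0.1]
 [ 0.9 -0.2]
 [ 1.4  0.3]
 [-0.2  0. ]]
cradle pt [0.67769662 0.15042651 0.06694005]
[[-0.966 -0.001  0.26 ]
 [-0.26   0.002 -0.966]
 [ 0.    -1.    -0.002]]
```

```bash
cat > plan.py <<'E'
import sys
from h import *
x,y,z,a=map(float,sys.argv[1:5]); a=np.radians(a)
s=arm.state();T=toolT(s)
Z=np.array([np.cos(a),np.sin(a),0]);Y=np.array([0,0,-1.]);X=np.cross(Y,Z)
G=np.stack([X,Y,Z],1)
d=T[:3,:3].T@(np.array([x,y,z])-T[:3,3])
rv=R.from_matrix(T[:3,:3].T@G).as_rotvec(degrees=True)
print('t',round(s['t'],2),'pos',T[:3,3].round(4),'yawz',round(np.degrees(np.arctan2(T[1,2],T[0,2])),2),'F',s['ft_force'].round(2),'w',round(s['gripper_width'],4))
print('shift',d.round(4),'turn(u)',(rv/30).round(3),'rows',round(max(np.linalg.norm(d)/.05,np.linalg.norm(rv)/8.59),1))
E
python3 plan.py 0.4975 -0.198 0.33 -65.9
```

```text
t 0.1 pos [ 0.1688 -0.6274  0.4036] yawz -74.94 F [ 0.14 -0.2  -0.86] w 0.0852
shift [-0.429   0.0744 -0.3291] turn(u) [ 0.005 -0.301 -0.   ] rows 10.9
```

```bash
python3 -m jog '[[[-0.429,0,-0.329,0,-0.3,0,0],[-0.429,0,-0.329,0,-0.3,0,0],[-0.429,0,-0.329,0,-0.3,0,0],[-0.429,0,-0.329,0,-0.3,0,0],[-0.429,0,-0.329,0,-0.3,0,0]]]'; python3 plan.py 0.4975 -0.198 0.33 -65.9
```

```text
t: 0.6
tool_pos: [0.3217, -0.4274, 0.4044]
ee_rot: [-0.424, 1.991, -1.989]
ft_force: [1.6, -0.2, 0.0]
gripper_width: 0.0854
t 0.6 pos [ 0.3217 -0.4274  0.4044] yawz -65.95 F [ 1.61 -0.23  0.03] w 0.0854
shift [-0.254   0.0745 -0.1378] turn(u) [ 0.001 -0.002 -0.   ] rows 6.0
```

```bash
python3 -m jog '[[[-0.254,0.0745,-0.138,0,0,0,0],[-0.254,0.0745,-0.138,0,0,0,0],[-0.254,0.0745,-0.138,0,0,0,0],[-0.254,0.0745,-0.138,0,0,0,0],[-0.254,0.0745,-0.138,0,0,0,0]]]' >/dev/null; python3 -m jog '[[[-0.022,0.01,-0.005,0,0,0,0],[-0.022,0.01,-0.005,0,0,0,0],[-0.022,0.01,-0.005,0,0,0,0]]]';python3 plan.py 0.4975 -0.198 0.33 -65.9
python3 - <<'E'
from h import *
s=arm.state();p,d=arm.read_camera('wrist');cv2.imwrite('pics/w1.png',p[:,:,::-1])
print(proj('wrist',[.4975,-.198,.081],s))
for q in ([.4975,-.198,.017],[.4975+.083*.913,-.198+.083*.408,.017],[.4975-.083*.913,-.198-.083*.408,.017]): print(proj('wrist',q,s))
np.savez('pics/w1.npz',p=s['tool_pos'],r=s['ee_rot'])
E
```

```text
t: 1.4
tool_pos: [0.4858, -0.2235, 0.3318]
ee_rot: [-0.427, 1.99, -1.99]
ft_force: [-0.0, 0.1, -0.3]
gripper_width: 0.085
t 1.4 pos [ 0.4858 -0.2235  0.3318] yawz -65.9 F [-0.01  0.12 -0.31] w 0.085
shift [-0.0211  0.0018 -0.0185] turn(u) [ 0.001 -0.     0.003] rows 0.6
(np.float64(296.60992987598956), np.float64(188.05531257073048))
(np.float64(301.9141646977687), np.float64(174.80243870506496))
(np.float64(300.2881386374447), np.float64(85.76715892820275))
(np.float64(303.25058586218984), np.float64(250.75024261783233))
```

View pics/w1.png

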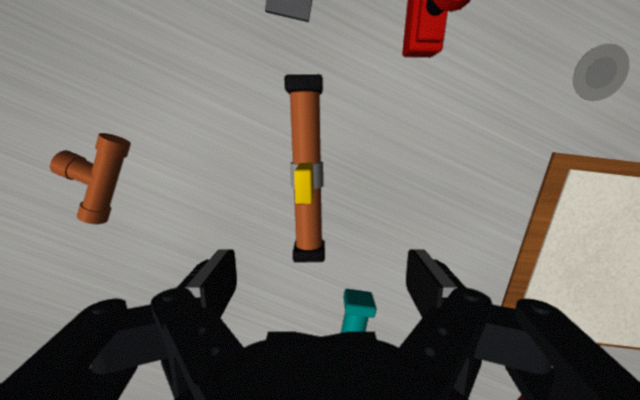

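Run:
```python
from h import *
a=cv2.imread('pics/w1.png');crop(a,'pics/c5.png',265,345,65,270,3.6)
```

```text
(no output)
```

View pics/c5.png

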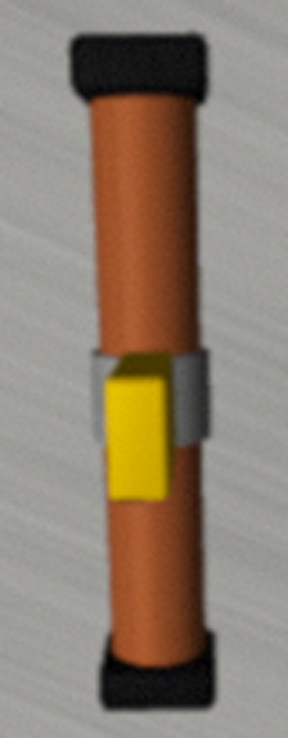

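```bash
python3 - <<'E'
from h import *
z=np.load('pics/w1.npz');s={'tool_pos':z['p'],'ee_rot':z['r']}
print(atz('wrist',303.1,186.7,.081,s))
f=lambda u,v:(u/3.6+265,v/3.6+65)
a=atz('wrist',*f(145,95),.019,s);b=atz('wrist',*f(158,663),.019,s);print(a,b,(a+b)/2,np.degrees(np.arctan2(*(a-b)[1::-1])),np.linalg.norm(a-b))
E
python3 plan.py 0.499 -0.1955 0.216 -67
```

```text
[ 0.50059674 -0.20224814  0.081     ]
[ 0.57056416 -0.17044409  0.019     ] [ 0.4267856  -0.23642174  0.019     ] [ 0.49867488 -0.20343292  0.019     ] 24.64962392784337 0.15819394819668753
t 1.45 pos [ 0.4853 -0.2246  0.3322] yawz -66.04 F [ 0.16 -0.71  0.68] w 0.0856
shift [-0.0245  0.1162 -0.021 ] turn(u) [-0.     0.032  0.003] rows 2.4
```

```bash
python3 plan.py 0.4993 -0.2008 0.215 -65.6
```

```text
t 1.45 pos [ 0.4853 -0.2246  0.3322] yawz -66.04 F [ 0.16 -0.71  0.68] w 0.0856
shift [-0.0227  0.1172 -0.016 ] turn(u) [-0.    -0.015  0.003] rows 2.4
```

```bash
python3 -m jog '[[[-0.0225,0,-0.016,0,-0.015,0.003,0],[-0.0225,0.04,-0.016,0,-0.015,0.003,0],[-0.0225,0.08,-0.016,0,-0.015,0.003,0],[-0.0225,0.117,-0.016,0,-0.015,0.003,0],[-0.0225,0.117,-0.016,0,-0.015,0.003,0]]]'; python3 plan.py 0.4993 -0.2008 0.215 -65.6
python3 - <<'E'
from h import *
s=arm.state();p,d=arm.read_camera('wrist');cv2.imwrite('pics/w2.png',p[:,:,::-1])
E
```

```text
t: 1.95
tool_pos: [0.4972, -0.201, 0.2117]
ee_rot: [-0.437, 1.995, -1.986]
ft_force: [0.3, 0.1, 0.5]
gripper_width: 0.0855
t 1.95 pos [ 0.4972 -0.201   0.2117] yawz -65.69 F [0.32 0.09 0.53] w 0.0855
shift [-0.002  -0.0033  0.0007] turn(u) [ 0.012 -0.003  0.013] rows 0.1
```

View pics/w2.png

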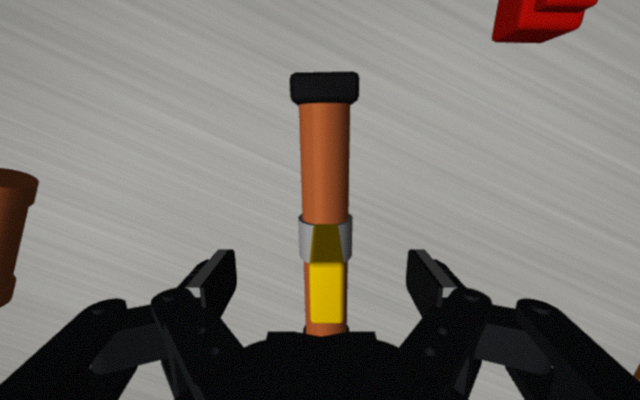

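Run:
```python
from h import *
s=arm.state()
T=toolT(s)
for y in (.1307,.155): print(proj('wrist',(T@[0,y,0,1])[:3],s))
print(atz('wrist',327,293,.081,s), np.linalg.inv(T)@np.r_[atz('wrist',327,293,.081,s),1])
```

```text
(np.float64(318.69646293635003), np.float64(302.46255716862265))
(np.float64(319.092010573257), np.float64(272.49241982339663))
[ 0.50194999 -0.20290158  0.081     ] [-0.00272511  0.13314761  0.00336463  1.        ]
```

```bash
python3 -m jog '[[[-0.0025,-0.002,0.003,0,0,0.01,0],[-0.0025,-0.002,0.003,0,0,0.01,150],[-0.0025,-0.002,0.003,0,0,0.01,255],[-0.0025,-0.002,0.003,0,0,0.01,255],[-0.0025,-0.002,0.003,0,0,0.01,255]]]' 90; python3 -m jog '[[[0,0,0,0,0,0,255],[0,0,0,0,0,0,255],[0,0,0,0,0,0,255],[0,0,0,0,0,0,255]]]';python3 - <<'E'
from h import *
s=arm.state();p,d=arm.read_camera('wrist');cv2.imwrite('pics/w3.png',p[:,:,::-1])
E
```

```text
t: 2.5
tool_pos: [0.5037, -0.2013, 0.2181]
ee_rot: [-0.423, 1.983, -1.981]
ft_force: [0.6, 0.3, 0.3]
gripper_width: 0.0285
t: 2.9
tool_pos: [0.5037, -0.2013, 0.2176]
ee_rot: [-0.424, 1.984, -1.981]
ft_force: [-1.1, 0.8, 4.9]
gripper_width: 0.0128
```

View pics/w3.png

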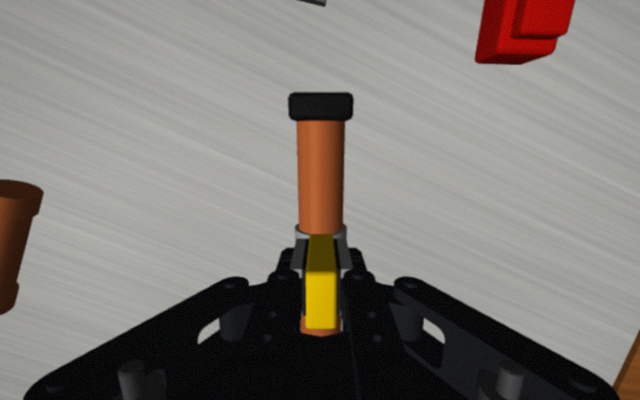

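The pads hold the yellow tab at 12.8 mm. Now I'll lift it gently.

```bash
python3 -m jog '[[[0,-0.008,0,0,0,0,255],[0,-0.025,0,0,0,0,255],[0,-0.045,0,0,0,0,255],[0,-0.065,0,0,0,0,255],[0,-0.08,0,0,0,0,255]]]' >/dev/null; python3 -m jog '[[[0,-0.014,0,0,0,0,255],[0,-0.02,0,0,0,0,255],[0,-0.02,0,0,0,0,255],[0,-0.02,0,0,0,0,255],[0,-0.02,0,0,0,0,255]]]'; python3 -m jog '[[[0,0,0,0,0,0,255],[0,0,0,0,0,0,255],[0,0,0,0,0,0,255],[0,0,0,0,0,0,255],[0,0,0,0,0,0,255]]]';python3 - <<'E'
from h import *
print(arm.state()['wrist_torque'])
a=[]
for n in ('side','wrist'):
    p,d=arm.read_camera(n);cv2.imwrite(f'pics/{n}4.png',p[:,:,::-1])
crop(cv2.imread('pics/side4.png'),'pics/c6.png',260,420,90,210,5)
E
```

```text
t: 3.95
tool_pos: [0.5026, -0.2015, 0.3163]
ee_rot: [-0.426, 1.986, -1.98]
ft_force: [-0.0, -0.6, -5.4]
gripper_width: 0.0129
t: 4.45
tool_pos: [0.503, -0.2016, 0.3173]
ee_rot: [-0.424, 1.984, -1.981]
ft_force: [-0.9, -0.5, -4.0]
gripper_width: 0.0133
[ 0.04632358 -0.18979196 -0.04750884]
```

View pics/c6.png

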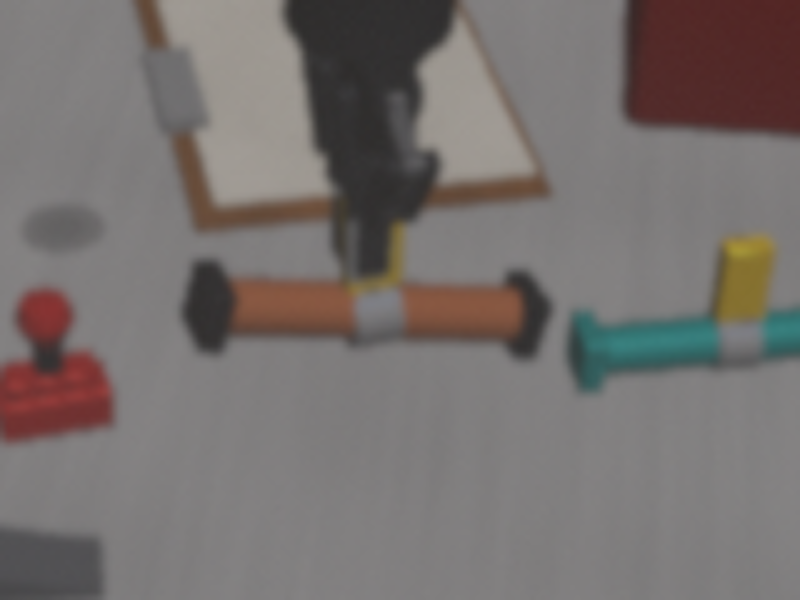

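View pics/wrist4.png

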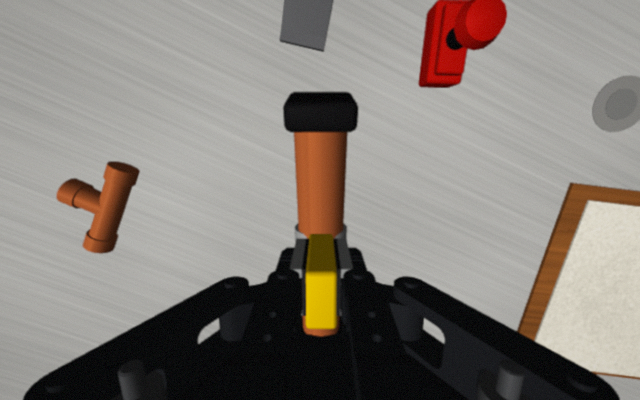

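The +x-ward cap (wrist 320,112) has risen and looks larger, so the end nearer the base seems to dip. The wrist torque agrees. I'll check with a measured tilt.

```bash
python3 -m jog '[[[0,0,0,0,0,0,255],[0,0,0,0,0,0,255],[0,0,0,0,0,0,255]]]'>/dev/null;python3 - <<'E'
from h import *
for n in ('side','scene'):
    p,d=arm.read_camera(n);cv2.imwrite(f'pics/{n}5.png',p[:,:,::-1]);np.save(f'pics/{n}5d.npy',d)
    # black caps / copper pixels 3D
    hsv=cv2.cvtColor(p,cv2.COLOR_RGB2HSV)
    m=(hsv[...,0]<14)&(hsv[...,1]>110)&(hsv[...,2]>60)&(d>0)
    P=np.array([atd(n,u,v,d[v,u]) for v,u in zip(*np.nonzero(m))])
    c=np.array([.503,-.2016]);k=(np.linalg.norm(P[:,:2]-c,axis=1)<.12)&(P[:,2]>.06)&(P[:,2]<.2);P=P[k]
    a=(P[:,:2]-c)@[.911,.412];print(n,len(P),'fit z vs along',np.polyfit(a,P[:,2],1),np.degrees(np.arctan(np.polyfit(a,P[:,2],1)[0])),'lateral fit',np.polyfit(a,(P[:,:2]-c)@[-.412,.911],1))
crop(cv2.imread('pics/scene5.png'),'pics/c7.png',220,340,90,210,5)
E
```

```text
Traceback (most recent call last):
  File "h.py", line 17, in atd
    T=camT(n,s);return (T@np.r_[ray(arm.camera_info(n),u,v)*d,1])[:3]
                                    ~~~~~~~~~~~~~~~^^^
ValueError: time passes only in moves, steps and waits
```

```bash
sed -i 's/^def ray/import functools\n_ci=functools.lru_cache(None)(arm.camera_info)\ndef ray/; ' h.py; sed -i 's/\([^(]\)arm\.camera_info(n)/\1_ci(n)/g; s/(arm\.camera_info(n)/(_ci(n)/g' h.py
python3 - <<'E'
from h import *
for n in ('side','scene'):
    p,d=arm.read_camera(n);cv2.imwrite(f'pics/{n}5.png',p[:,:,::-1])
    hsv=cv2.cvtColor(p,cv2.COLOR_RGB2HSV)
    m=(hsv[...,0]<14)&(hsv[...,1]>110)&(hsv[...,2]>60)&(d>0)
    P=np.array([atd(n,u,v,d[v,u]) for v,u in zip(*np.nonzero(m))])
    c=np.array([.503,-.2016]);k=(np.linalg.norm(P[:,:2]-c,axis=1)<.12)&(P[:,2]>.06)&(P[:,2]<.2);P=P[k]
    a=(P[:,:2]-c)@[.911,.412];f=np.polyfit(a,P[:,2],1);print(n,len(P),'z fit',f,np.degrees(np.arctan(f[0])),'lat',np.polyfit(a,(P[:,:2]-c)@[-.412,.911],1),a.min(),a.max())
crop(cv2.imread('pics/scene5.png'),'pics/c7.png',220,340,90,210,5)
E
```

```text
side 359 z fit [0.25021114 0.1249355 ] 14.047628525920258 lat [0.00726355 0.01014274] -0.07973643248010148 0.0663367620101972
scene 281 z fit [0.27717794 0.12903482] 15.49219986272822 lat [-0.02887048  0.00852814] -0.0801493080281412 0.06989112771372936
```

View pics/c7.png

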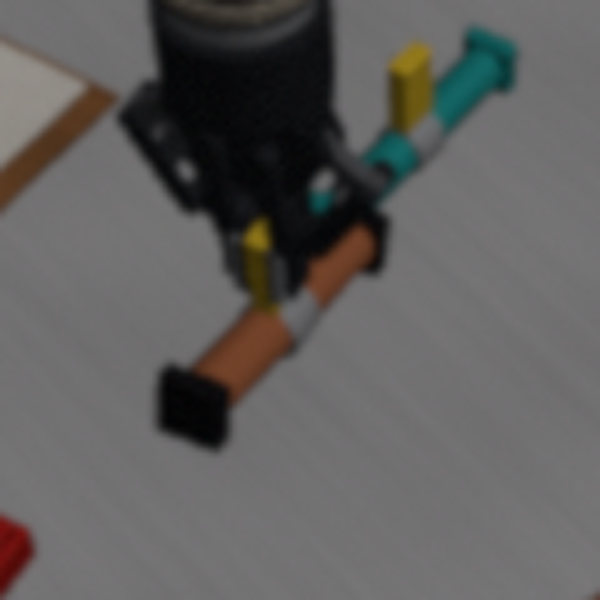

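Both depth fits put the base-side end 14° down, so that end is heavy. It has to point away from the bulb (yaw 233.5°), which is a turn of about +29° on the way over.

```bash
python3 plan.py 0.677 0.1492 0.39 -36.5
```

```text
t 5.0 pos [ 0.503  -0.2016  0.3173] yawz -65.49 F [-0.66 -0.69 -5.09] w 0.013
shift [-0.3043 -0.0706 -0.247 ] turn(u) [-0.003 -0.966 -0.013] rows 8.0
```

```bash
python3 -m jog '[[[-0.005,-0.015,-0.004,0,-0.02,0,255],[-0.018,-0.032,-0.015,0,-0.06,0,255],[-0.038,-0.05,-0.031,0,-0.12,0,255],[-0.060,-0.063,-0.049,0,-0.19,0,255],[-0.082,-0.07,-0.067,0,-0.26,0,255]]]' >/dev/null; python3 plan.py 0.677 0.1492 0.39 -36.5
```

```text
t 5.5 pos [ 0.5499 -0.1061  0.3893] yawz -57.65 F [-0.32 -0.9  -4.22] w 0.0126
shift [-0.244   0.0011 -0.1476] turn(u) [-0.008 -0.705 -0.015] rows 5.7
```

```bash
python3 -m jog '[[[-0.024,0,-0.015,0,-0.07,0,255],[-0.048,0,-0.030,0,-0.14,0,255],[-0.072,0,-0.045,0,-0.21,0,255],[-0.096,0,-0.060,0,-0.28,0,255],[-0.120,0,-0.074,0,-0.35,0,255]]]' >/dev/null; python3 plan.py 0.677 0.1492 0.39 -36.5
```

```text
t 6.0 pos [0.6114 0.021  0.3884] yawz -47.1 F [ 0.99 -0.12 -3.9 ] w 0.0131
shift [-0.1353 -0.0009 -0.0493] turn(u) [-0.004 -0.353 -0.011] rows 2.9
```

```bash
python3 -m jog '[[[-0.026,0,-0.010,0,-0.07,0,255],[-0.052,0,-0.019,0,-0.14,0,255],[-0.077,0,-0.028,0,-0.21,0,255],[-0.1,0,-0.037,0,-0.27,0,255],[-0.118,0,-0.043,0,-0.32,0,255]]]' >/dev/null; python3 -m jog '[[[-0.012,0,-0.004,0,-0.03,0,255],[-0.018,0,-0.006,0,-0.03,0,255],[-0.018,0,-0.006,0,-0.03,0,255],[-0.018,0,-0.006,0,-0.03,0,255]]]' >/dev/null; python3 plan.py 0.677 0.1492 0.39 -36.5;python3 - <<'E'
from h import *
s=arm.state()
for n in ('side','wrist','scene'):
    p,d=arm.read_camera(n);cv2.imwrite(f'pics/{n}6.png',p[:,:,::-1])
E
```

```text
t 6.9 pos [0.6747 0.1483 0.3893] yawz -36.77 F [ 0.14 -0.62 -4.66] w 0.0129
shift [-0.0021 -0.0007  0.0013] turn(u) [-0.007 -0.009 -0.008] rows 0.1
```

View pics/side6.png

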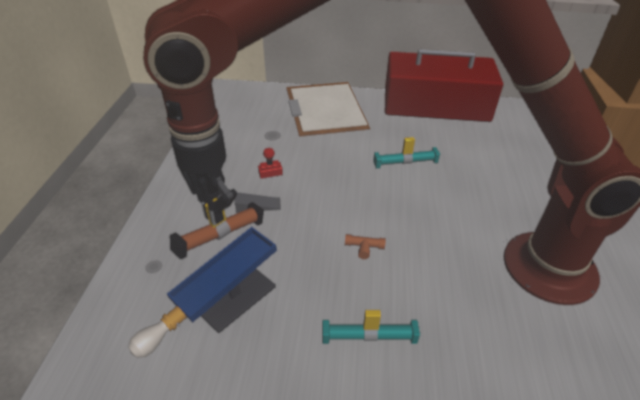

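View pics/wrist6.png

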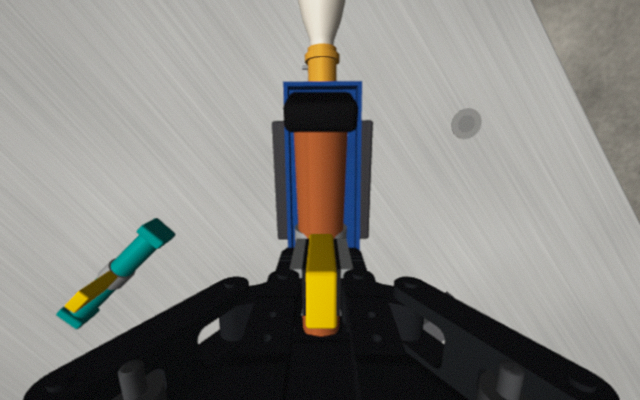

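View pics/scene6.png

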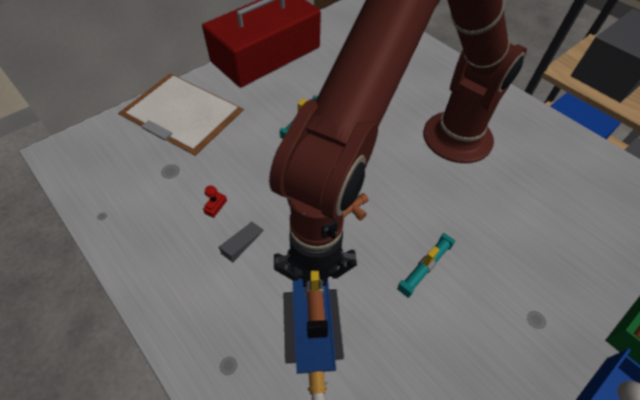

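The bulb is at the top of the wrist view (322,25), at the light (raised) end of the pipe, with the heavy end on the far side. Next I'll check the trough position from the wrist view.

Run:
```python
from h import *
s=arm.state();T=toolT(s);print(s['tool_pos'],s['t'])
crop(cv2.imread('pics/wrist6.png'),'pics/c8.png',260,390,30,260,2.6)
x,y,yaw,t=.677,.1495,.934,.0036
for a,b in [(1,1),(1,-1),(0.2,1),(0.2,-1)]:
    P=np.array([x,y,.055])+R.from_euler('ZY',[yaw,.1]).apply([a*(.102+t),b*(.033+t),.028]);print(a,b,P.round(3),np.round(proj('wrist',P,s),1))
for u,v,z in((284,82,.073),(361,82,.073)):
    P=atz('wrist',u,v,z,s);print(P.round(4),(np.linalg.inv(T)@np.r_[P,1])[:3].round(4))
```

```text
[0.67478998 0.14804841 0.38956821] 7.05
1 1 [0.712 0.258 0.072] [279.4  81. ]
1 -1 [0.771 0.214 0.072] [358.   80.6]
0.2 1 [0.662 0.19  0.081] [282.1 172.3]
0.2 -1 [0.721 0.147 0.081] [356.6 171.8]
[0.7146 0.2546 0.073 ] [-0.1076  0.317  -0.0332]
[0.772  0.2117 0.073 ] [-0.1076  0.3173  0.0384]
```

View pics/c8.png

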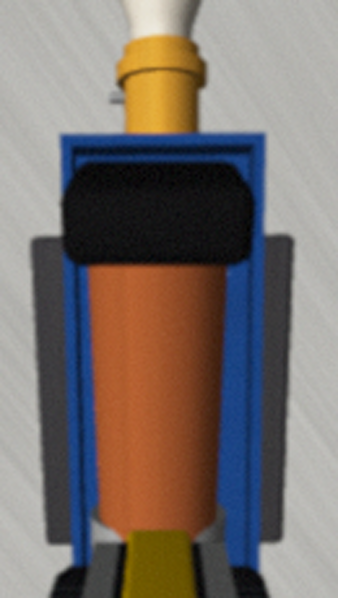

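```bash
python3 -m jog '[[[-0.001,0.01,0.002,0,0,0,255],[-0.001,0.025,0.002,0,0,0,255],[-0.001,0.04,0.002,0,0,0,255],[-0.001,0.052,0.002,0,0,0,255],[-0.001,0.06,0.002,0,0,0,255]]]' ; python3 -m jog '[[[0,0.004,0,0,0,0,255],[0,0.008,0,0,0,0,255],[0,0.012,0,0,0,0,255],[0,0.016,0,0,0,0,255],[0,0.02,0,0,0,0,255]]]'; python3 -m jog '[[[0,0.004,0,0,0,0,255],[0,0.007,0,0,0,0,255],[0,0.01,0,0,0,0,255],[0,0.01,0,0,0,0,255],[0,0.01,0,0,0,0,255]]]'
python3 - <<'E'
from h import *
for n in ('side','wrist'):
    p,d=arm.read_camera(n);cv2.imwrite(f'pics/{n}7.png',p[:,:,::-1])
crop(cv2.imread('pics/side7.png'),'pics/c9.png',120,290,170,360,3)
E
```

```text
t: 7.55
tool_pos: [0.6772, 0.1489, 0.3277]
ee_rot: [-0.83, 1.662, -1.662]
ft_force: [-0.0, 0.3, -5.0]
gripper_width: 0.0133
t: 8.05
tool_pos: [0.6776, 0.1492, 0.3097]
ee_rot: [-0.827, 1.66, -1.662]
ft_force: [-0.5, -0.0, -4.3]
gripper_width: 0.0132
t: 8.55
tool_pos: [0.6776, 0.1495, 0.2994]
ee_rot: [-0.828, 1.661, -1.661]
ft_force: [-0.5, -1.3, -4.5]
gripper_width: 0.0131
```

View pics/c9.png

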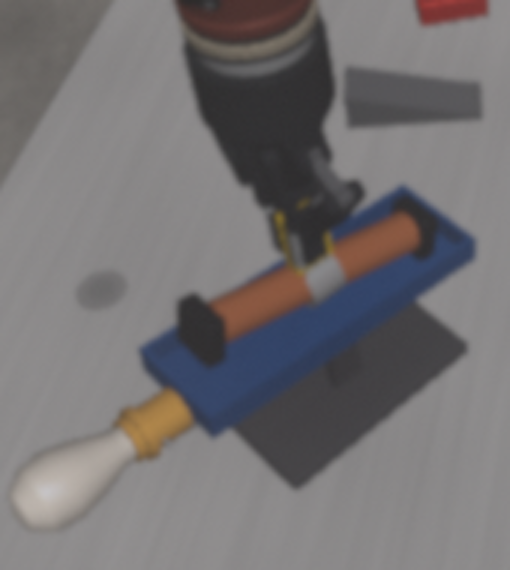

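View pics/wrist7.png

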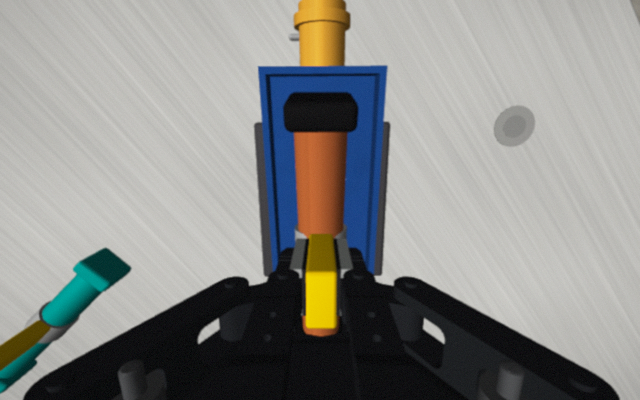

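The pipe is inside the trough, its heavy end is touching and the bulb has begun to rise. I'll continue gently.

```bash
python3 -m jog '[[[0,0.002,0,0,0,0,255],[0,0.004,0,0,0,0,255],[0,0.006,0,0,0,0,255],[0,0.008,0,0,0,0,255],[0,0.008,0,0,0,0,255]]]' ; python3 -m jog '[[[0,0.001,0,0,0,0,255],[0,0.002,0,0,0,0,255],[0,0.003,0,0,0,0,255],[0,0.004,0,0,0,0,255],[0,0.004,0,0,0,0,255]]]';python3 - <<'E'
from h import *
print(arm.state()['tool_pos'],arm.state()['ft_force'],arm.state()['wrist_torque'])
for n in ('side','wrist'):
    p,d=arm.read_camera(n);cv2.imwrite(f'pics/{n}8.png',p[:,:,::-1])
crop(cv2.imread('pics/side8.png'),'pics/c10.png',120,290,170,360,3)
E
```

```text
t: 9.15
tool_pos: [0.6777, 0.1496, 0.2913]
ee_rot: [-0.827, 1.661, -1.661]
ft_force: [0.3, 0.4, -2.9]
gripper_width: 0.013
t: 9.65
tool_pos: [0.6776, 0.1493, 0.2872]
ee_rot: [-0.828, 1.661, -1.662]
ft_force: [0.6, 0.8, -3.2]
gripper_width: 0.0129
[0.67762349 0.14932582 0.28722216] [ 0.60938394  0.82370923 -3.23386811] [ 0.16407528 -0.16610041  0.01335252]
```

View pics/c10.png

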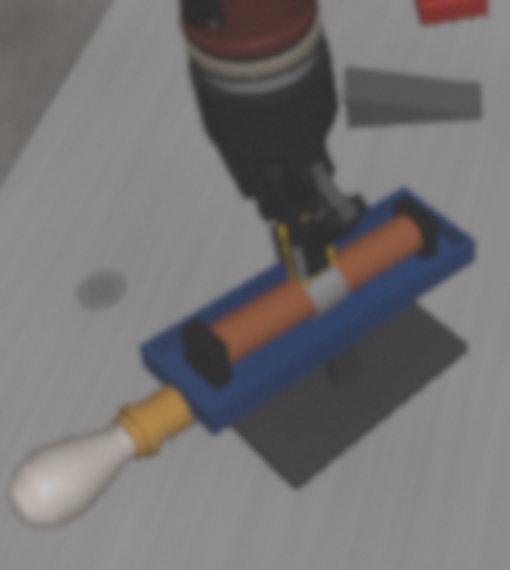

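View pics/wrist8.png

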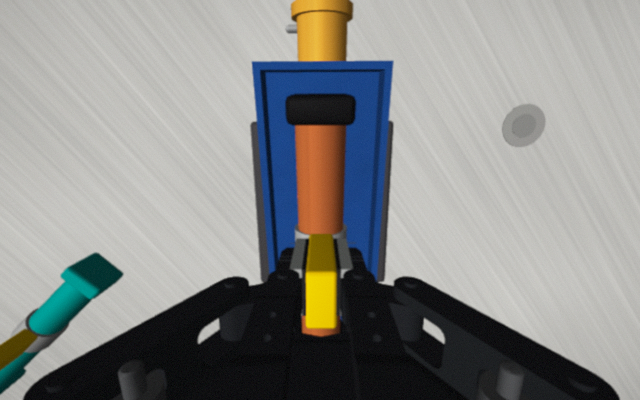

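```bash
python3 -m jog '[[[0,0.001,0,0,0,0,255],[0,0.002,0,0,0,0,255],[0,0.002,0,0,0,0,255],[0,0.002,0,0,0,0,255]]]' ; python3 -m jog '[[[0,0.001,0,0,0,0,255],[0,0.001,0,0,0,0,255],[0,0.001,0,0,0,0,255]]]';python3 - <<'E'
from h import *
print(arm.state()['tool_pos'],arm.state()['ft_force'],arm.state()['wrist_torque'])
E
```

```text
t: 10.15
tool_pos: [0.6776, 0.1494, 0.2854]
ee_rot: [-0.828, 1.661, -1.662]
ft_force: [0.0, 0.9, -2.9]
gripper_width: 0.0131
t: 10.45
tool_pos: [0.6777, 0.1495, 0.2846]
ee_rot: [-0.827, 1.661, -1.661]
ft_force: [-0.6, 0.6, -1.4]
gripper_width: 0.0131
[0.67769008 0.14946065 0.2846186 ] [-0.63436673  0.63800464 -1.44517787] [ 0.10615656 -0.03659769  0.0236966 ]
```

```bash
python3 -m jog '[[[0,0.0005,0,0,0,0,255],[0,0.001,0,0,0,0,255],[0,0.001,0,0,0,0,255]]]';python3 - <<'E'
from h import *
print(arm.state()['tool_pos'],arm.state()['ft_force'],arm.state()['wrist_torque'])
for n in ('side','wrist'):
    p,d=arm.read_camera(n);cv2.imwrite(f'pics/{n}9.png',p[:,:,::-1])
crop(cv2.imread('pics/side9.png'),'pics/c11.png',150,290,220,320,5)
E
```

```text
t: 10.75
tool_pos: [0.6777, 0.1495, 0.2845]
ee_rot: [-0.827, 1.661, -1.662]
ft_force: [-2.0, -0.3, 5.2]
gripper_width: 0.0132
[0.6776677  0.14949477 0.28450554] [-1.99459645 -0.2695912   5.21354095] [-0.0290346   0.49272463 -0.01986429]
```

View pics/c11.png

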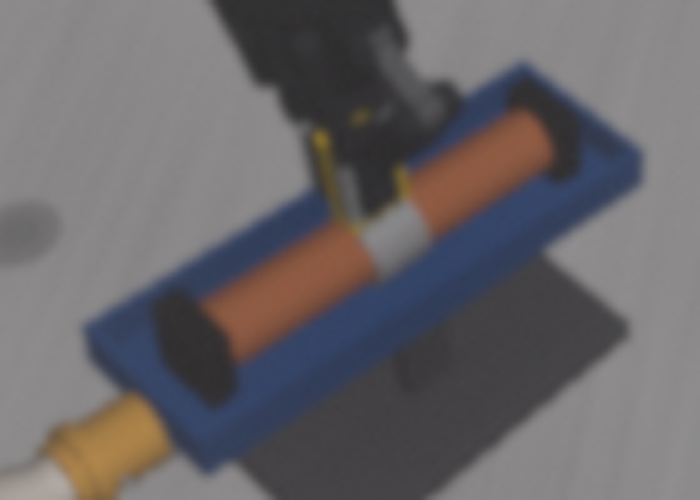

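The pipe lies flat in the trough, with the load now pushing up slightly. I'll ease off 0.5 mm, soften the grip and then open.

```bash
python3 -m jog '[[[0,-0.0006,0,0,0,0,255],[0,-0.0006,0,0,0,0,255]]]' 20; python3 -m jog '[[[0,0,0,0,0,0,205],[0,0,0,0,0,0,195],[0,0,0,0,0,0,180],[0,0,0,0,0,0,150],[0,0,0,0,0,0,100]]]'; python3 -m jog '[[[0,0,0,0,0,0,0],[0,0,0,0,0,0,0],[0,0,0,0,0,0,0],[0,0,0,0,0,0,0]]]'
python3 - <<'E'
from h import *
for n in ('side','wrist'):
    p,d=arm.read_camera(n);cv2.imwrite(f'pics/{n}10.png',p[:,:,::-1])
E
```

```text
t: 11.05
tool_pos: [0.6777, 0.1495, 0.2845]
ee_rot: [-0.827, 1.661, -1.661]
ft_force: [-2.2, 1.2, 5.1]
gripper_width: 0.0131
t: 11.55
tool_pos: [0.6777, 0.1493, 0.2838]
ee_rot: [-0.828, 1.661, -1.662]
ft_force: [-0.5, -0.4, 1.1]
gripper_width: 0.0484
t: 11.95
tool_pos: [0.6777, 0.1494, 0.2841]
ee_rot: [-0.827, 1.661, -1.661]
ft_force: [0.1, 0.4, 0.1]
gripper_width: 0.0856
```

View pics/wrist10.png

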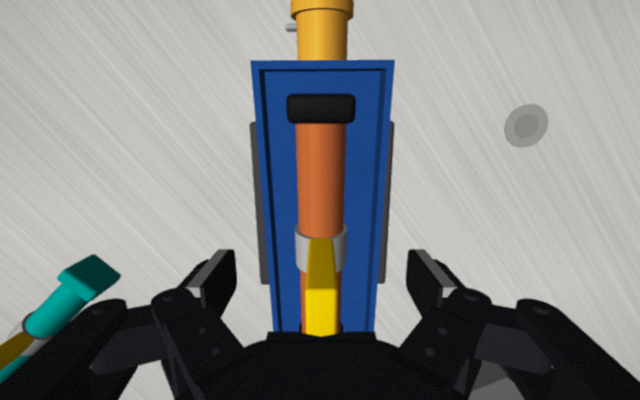

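View pics/side10.png

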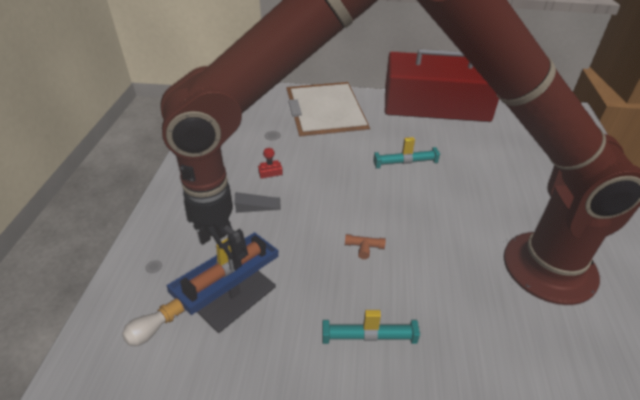

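Released, with the bulb up. Next I'll retreat straight up and then check.

```bash
python3 -m jog '[[[0,-0.01,0,0,0,0,0],[0,-0.03,0,0,0,0,0],[0,-0.06,0,0,0,0,0],[0,-0.1,0,0,0,0,0],[0,-0.14,0,0,0,0,0]]]'; python3 -m jog '[[[0.04,-0.01,0,0,0,0,0],[0.08,-0.01,0,0,0,0,0],[0.11,-0.01,0,0,0,0,0],[0.12,-0.01,0,0,0,0,0],[0.12,-0.01,0,0,0,0,0]]]'; python3 -m jog '[[[0,0,0,0,0,0,0],[0,0,0,0,0,0,0],[0,0,0,0,0,0,0],[0,0,0,0,0,0,0],[0,0,0,0,0,0,0]]]';  python3 - <<'E'
from h import *
for n in ('side','wrist'):
    p,d=arm.read_camera(n);cv2.imwrite(f'pics/{n}11.png',p[:,:,::-1])
b=cv2.imread('pics/side11.png');a=cv2.imread('pics/side0.png')
crop(b,'pics/c12.png',110,300,135,360,2.6)
print('bulb tip start',atz('side',140,347,.06))
print('stamp diff',np.abs(a[140:185,250:290].astype(int)-b[140:185,250:290]).mean())
E
```

```text
t: 12.55
tool_pos: [0.6766, 0.1489, 0.4261]
ee_rot: [-0.828, 1.661, -1.661]
ft_force: [0.4, 0.4, -0.2]
gripper_width: 0.0855
t: 13.05
tool_pos: [0.6047, 0.0514, 0.4344]
ee_rot: [-0.825, 1.662, -1.664]
ft_force: [0.0, 1.0, 0.3]
gripper_width: 0.0856
t: 13.55
tool_pos: [0.6053, 0.0533, 0.4331]
ee_rot: [-0.828, 1.661, -1.661]
ft_force: [0.5, -0.0, -1.0]
gripper_width: 0.0856
bulb tip start [0.78163254 0.31720294 0.06      ]
stamp diff 22.397407407407407
```

View pics/c12.png

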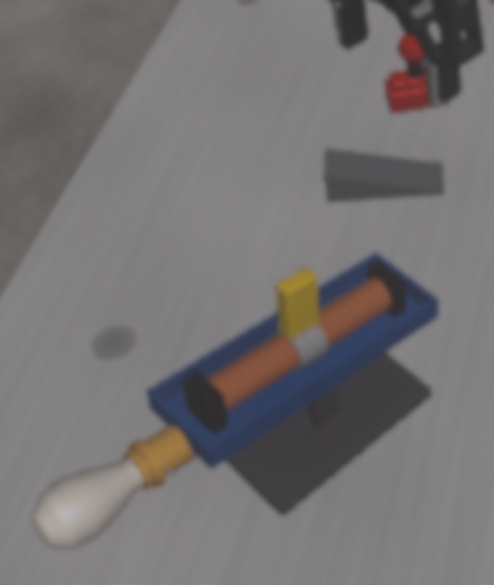

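View pics/wrist11.png

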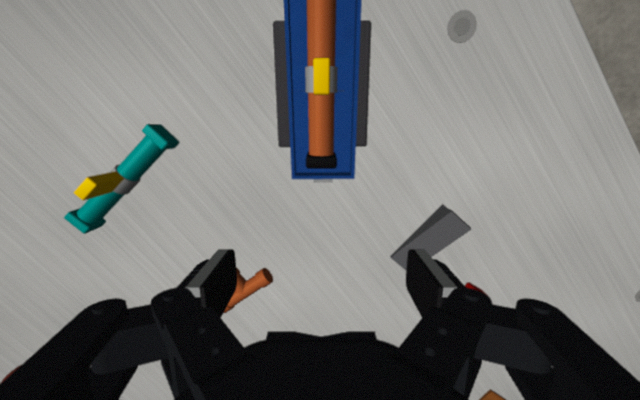

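Run:
```python
from h import *
f=lambda u,v:(u/2.6+110,v/2.6+135)
obs=np.array([f(377,255),f(437,303),f(150,393)])
for t in (-.1,0,.1):
    q=[proj('side',np.array([.677,.1495,.055])+R.from_euler('ZY',[.934,-t]).apply([a*.1056,b*.0366,.028])) for a,b in((-1,-1),(-1,1),(1,-1))]
    print(t,(np.array(q)-obs).round(1).tolist())
a=cv2.imread('pics/side0.png')[145:185,250:290].astype(int)
print(np.abs(a-cv2.imread('pics/side10.png')[145:185,250:290]).max(), arm.state()['joint_vel'].round(3))
p,d=arm.read_camera('scene');cv2.imwrite('pics/scene12.png',p[:,:,::-1])
b=cv2.imread('pics/scene0.png');print('scene stamp diff',np.abs(b[180:220,195:235].astype(int)-p[180:220,195:235,::-1]).max())
```

```text
-0.1 [[-3.4, -6.6], [-2.4, -6.8], [-1.6, 7.8]]
0 [[-1.7, -4.0], [-0.8, -4.3], [-1.8, 3.6]]
0.1 [[-0.4, -1.0], [0.3, -1.4], [-1.6, -0.9]]
17 [ 0.004 -0.002 -0.     0.001  0.001 -0.     0.   ]
scene stamp diff 13
```

View pics/scene12.png

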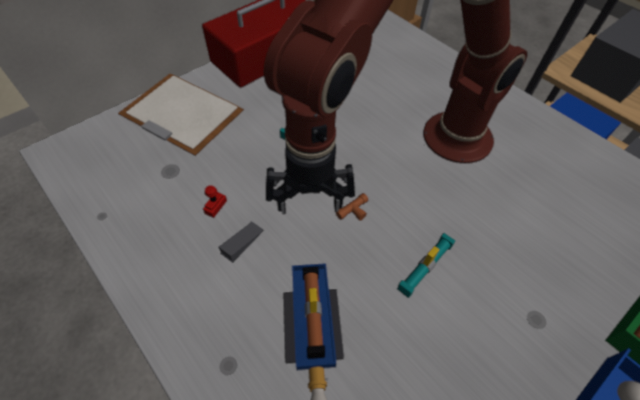

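The corners fit a tilt of +0.1. The stamp hasn't moved (scene 214,202), and the gripper is clear and still.

```bash
python3 -c "
from station import arm
print(arm.job_done(), arm.state()['t'])"
```

```text
the job is handed in; nothing more can be done
the job is handed in; nothing more can be done
```

The pipe now lies in the blue cradle with its heavy end away from the bulb, and the white bulb has risen. I handed the job in at about 14 s of the 43 s limit; no verdict is reported.

- **Weighing:** I lifted the pipe by its yellow tab. The end nearer the robot dipped, by 14.0° in the side camera's depth and 15.5° in the scene camera's. The wrist torque agreed.
- **Placing:** I turned the pipe about 29° on the way over and lowered it slowly, with the bulb rising as the heavy end touched down. After the gripper pressed down at about 5 N, I eased off, let go and backed away upward.
- **Last checks:** The trough corners fit the arm at its +0.1 stop to within about 2 px. The pipe lies inside the walls, the gripper is clear and still, and the force at the wrist is near zero.
- **Stamp:** In the final scene view the stamp is unchanged from the start. One earlier comparison in the side view did differ (mean 22 grey levels), because the gripper was partly in front of the stamp there.

The wrist camera and the fixed cameras disagreed by 3–5 mm on where the pipe and trough were. I corrected for part of this from the wrist view before gripping and before lowering.

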